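# Free the seized pin from the lamp mount

## Task

The winged pin has seized in its lamp mount on the drawing desk. Take it by its flat wing and, pulling so that it creeps up about a centimetre but stays in its bore, twist it about 30 degrees anticlockwise (seen from above), then back to about 30 degrees clockwise of where it started; then draw it straight out and put it in the low metal tray, standing or lying. Leave the round-headed pin in the other mount alone.

Things in the scene. Friction and masses are not known exactly. Their poses are not given: they have to be found in the camera images.
- pin: The seized pin, bright steel, 80 mm long, 0.12 kg: round shank 14 mm thick and, on top, a flat upright wing: 40 mm along the pin's x, 10 mm thick (y), 28 mm tall, from 52 to 80 mm above the origin. Origin at the centre of the shank's lower end, z up. It starts upright, its lower 34 mm in the mount's bore, 18 mm free between mount top and wing, the wing along the mount's x (line of the ears).
- pin_mid (a point): Point on the pin's axis 40 mm above its lower end, halfway up. The pin sticks by friction: a straight pull takes some 10 to 20 N, less while it is twisted; twisting takes about 0.1 N m; the friction ends some 23 mm up. No thread and no stop: it can turn either way.
- pin_wing (a point): Middle of one end of the wing: 20 mm along the pin's x from its axis, 66 mm above its lower end. It shows how far the pin has been twisted.
- mount: The lamp mount that holds the seized pin: dark steel block 46 x 46 mm, 40 mm high, screwed to the desk by two low ears (8 mm high) along its x, 92 mm over the ears. A 15 mm bore, 34 mm deep, opens in the middle of its top. Origin at the centre of its underside, z up. It does not move. The neighbouring mount is alike.
- tray: Low open rectangular tray of plain aluminium, 200 mm (x) by 170 mm (y), 22 mm high, walls 4 mm, floor 5 mm; it does not move. Origin at the centre of its underside.
- other_pin: The pin to leave alone, standing loose in the other mount: bright steel, 80 mm tall, with a round head 34 mm across. Origin at the centre of its lower end.
There are look-alikes about, which are no part of the job. Leave any orange look-alike of the pin alone.

How it is judged (in metres and radians):
On the way, in this order (a step that is already met when the one before it is completed fails the run):
1. the pin, still at least 12 mm in its bore, is twisted at least 15 degrees anticlockwise from its start (y of pin_wing in the frame of mount above 0.0052 m and z of pin in the frame of mount below 0.028 m), for 0.05 s.
2. it is twisted back to at least 15 degrees clockwise of its start, by now risen at least 3 mm but still at least 12 mm in its bore (y of pin_wing in the frame of mount below -0.0052 m and z of pin in the frame of mount between 0.009 and 0.028 m), for 0.05 s.
3. the pin is drawn out of the bore (z of pin in the frame of mount above 0.042 m), for 0.1 s.
At the end, for the whole second after the job is handed in: The seized pin, twisted free and drawn out, is at rest in the tray, standing or lying: its middle inside the tray's outline and less than 60 mm above the tray's underside. The round-headed pin is within 15 mm of where it began (x of pin_mid in the frame of tray between -0.1 and 0.1 m and y of pin_mid in the frame of tray between -0.085 and 0.085 m and z of pin_mid in the frame of tray below 0.06 m and linear speed of pin below 0.02 m/s and angular speed of pin below 0.3 rad/s and distance of other_pin from where it was at the start of the episode below 0.015 m); the robot touches nothing.
It fails at once if the round-headed pin is moved by more than 15 mm (distance of other_pin from where it was at the start of the episode above 0.015 m).
It also fails if it takes over 53 s, if anything falls off the work surface, if the arm or the gripper's body presses on something with over 40 N, if the wrist force passes 120 N, or if a joint passes its speed limit or range.

## Robot

A 6-joint arm with a two-finger parallel gripper is mounted at the origin on the work surface. World frame = base frame: x ahead of the robot, y to its left, z up, the work surface at z = 0. Lengths are in m, angles in degrees, forces in N, time in s.
With the tool pointing down it reaches from about 0.35 to 0.875 m from the base axis. Payload 4.2 kg.
Tool frame: the origin (TCP) lies on the centre line of the jaws, within the pads' length; the fingertips stand 19 mm ahead of it and the grasp point (between the pads) is the TCP; x points along the fingers, y is the direction in which the jaws open and shut, and the axes are right-handed (so a half turn about x gives the same grasp; the last joint's range is limited). The gripper opens to 87 mm and grips with 3 to 60 N. Pads are 19 mm wide; open, the fingers measure 117 mm over their backs; the gripper's body (75 mm by 190 mm) begins 51 mm behind the grasp point.
Start: joints at [89.702, 22.042, 0.453, 0, -68.411, -14.817], TCP at [0.163, 0.603, 0.242] pointing down, gripper open.
Joint ranges: [-179.83, 179.83], [-69.29, 118.12], [-61.27, 80.66], [-181.25, 117.63], [-171.15, -9.14], [-177.46, 177.46]. Speed limits (degrees/s): [159.86, 159.86, 180, 180, 180, 180].

## Interface

Orientations are given as a 3x3 rotation matrix whose columns are the frame's x, y, z axes.
In Python, from station import r, viewer, job, spotter gives the robot as it stands.
- The arm moves only by the tool play_rows, never from a script. Its argument "commands" is a list of rows, each an object of numbers: "fingers": the gripper command: -1 is fully open, 1 is shut, values between are in proportion; "tx", "ty", "tz": the shift along the tool's x, y, z normalised to -1 to 1, where 1 is 750 mm; "ax", "ay", "az": the turn, a rotation vector about the tool's x, y, z normalised to -1 to 1, where 1 is pi rad. In form: [{"fingers": .., "tx": .., "ty": .., "tz": .., "ax": .., "ay": .., "az": ..}, ...]. A call has 1 to 5 rows; each row is the pose to reach, as a shift and turn from the pose commanded when the call began, along the tool's axes at that moment, turning the shorter way round; what a row does not reach only later rows make up. A row lasts 1/12 s, in which the tool goes at most 41.7 mm and 7.16 degrees, less where a joint would pass 70% of its speed; a pose out of reach is approached as far as the arm can. A call with a number of a shift or a turn outside -1 to 1 is refused whole. A call with a gripper value outside its range is refused whole. The fingers move at their own pace and stop on an object; the grip force is fixed at half the most. Time passes only in rows, so rows that repeat a pose let the fingers close. It gives the time, the measured TCP pose, the force and the opening at its end, in the units of the state.
- r.sense(): the state, without advancing time (a new reading comes with each control period).
- viewer.capture(name): name is "scene" or "top"; returns a dict with "image" (384x512x3 uint8, red, green, blue), "fx", "fy", "cx", "cy" (pixels), "R" (3x3) and "t" (3): a world point X has camera coordinates R X + t. Camera axes: x right, y down, z forward; pixel columns grow to the right and rows downward; lengths in m; the calibration is good to about 2 mm. A picture is of the moment at which its call begins. There is no depth.
- job.finish_job(): hands the job in, once; it reports no verdict.
Trained networks look in a picture, given as the dict that the camera call returned (one of the last four; its "shot" number tells which), for a name from the list of things; names that differ only in an ending like _2 or _b are one class to them, and where a whole thing is asked for, a point or a joint stands for the part that bears it (a point fixed in the world has none). Each returns a list of dicts, best first, with "score" (0 to 1); they miss things now and then, are a little off and sometimes report something else, mostly with a low value. They report only what shows in the picture. A call takes as long as a camera call. They do not tell look-alikes from the thing itself.
- spotter.find_in(name, picture): "uv" ([column, row] in pixels, amid what is visible of it).
- spotter.silhouettes(name, picture): "region" (384x512 bool, what is visible of it) and "uv" ([column, row] in pixels, amid what is visible of it).
The state is a dict: "time_s": time; "joints": joint angles; "joint_velocities": joint speeds; "effort": joint torques, N m; "tcp_pos": TCP position; "ee_rot": TCP orientation; "wrist_force": force on the tool from outside, world axes, zero at the start; "moment": the same for the moment, N m; "gripper_width": opening from 0.0 (shut) to 1.0 (fully open).
Only numpy, scipy, OpenCV 4.12 (cv2) and the standard library are available. Lean on these libraries where they do the work, as an engineer would, in place of code of your own. Each camera call takes 0.05 s, during which the arm holds its last target. There are 200 camera calls.

## Working session

There is one attempt and no reset: what is moved stays moved. The work goes in short steps, Python scripts to look and compute and a tool call to move; the robot and the scene stay as the last step left them, time stands still between calls to the robot, and variables do not carry over. Pictures are saved under pics/ and viewed, about 8 in all and at most 12, crops included, and the job is handed in when it is done.

Besides the shell and the picture viewer there is one more tool, called after "Call:" as name(argument=value, ...), one argument or row to a line, values as JSON. play_rows: Moves the arm, as the interface text tells. Its arguments: {"type":"object","properties":{"commands":{"type":"array"}},"required":["commands"]}

```bash
mkdir -p pics
cat > h.py <<'E'
import numpy as np, cv2
from station import r, viewer, job, spotter
def ray(c,uv):
    d=np.array([(uv[0]-c['cx'])/c['fx'],(uv[1]-c['cy'])/c['fy'],1.]); R=np.array(c['R']); 
    return -R.T@np.array(c['t']), R.T@d
def onz(c,uv,z):
    o,d=ray(c,uv); return o+d*(z-o[2])/d[2]
def proj(c,X):
    p=np.array(c['R'])@np.array(X)+np.array(c['t']); return [c['fx']*p[0]/p[2]+c['cx'],c['fy']*p[1]/p[2]+c['cy']]
def save(n,im): cv2.imwrite('pics/'+n+'.png',cv2.cvtColor(np.ascontiguousarray(im),cv2.COLOR_RGB2BGR))
E
python3 - <<'E'
from h import *
for n in ('scene','top'):
    c=viewer.capture(n); save(n+'0',c['image'])
    o,d=ray(c,[256,192]); print(n,o.round(3),d.round(3),c['fx'])
    for k in ('pin','mount','tray','other_pin','pin_wing'):
        for f in spotter.silhouettes(k,c)[:4]:
            print(k,round(f['score'],2),np.round(f['uv'],1),f['region'].sum(),onz(c,f['uv'],0.07 if 'pin' in k else 0.03).round(3))
print(r.sense())
E
```

```text
scene [ 1.3   -0.447  0.699] [-0.711  0.412 -0.57 ] 455.181669504143
pin 0.87 [237.3 228.8] 304 [ 0.614 -0.099  0.07 ]
pin 0.55 [270.2 211.3] 199 [ 0.598 -0.004  0.07 ]
mount 0.94 [272.3 232.8] 624 [ 0.625 -0.015  0.03 ]
tray 0.74 [357.6 192.4] 3304 [0.602 0.258 0.03 ]
other_pin 0.78 [154.3 256.1] 343 [ 0.603 -0.284  0.07 ]
pin_wing 0.61 [238.  227.3] 321 [ 0.611 -0.095  0.07 ]
pin_wing 0.5 [267.5 214. ] 190 [ 0.604 -0.015  0.07 ]
pin_wing 0.39 [272.6 229.2] 635 [ 0.655 -0.034  0.07 ]
top [ 0.433 -0.011  0.849] [ 0.182  0.005 -0.983] 394.7220895434495
pin 0.68 [299.5 183.1] 180 [ 0.595 -0.095  0.07 ]
pin 0.49 [259.2 179.9] 118 [ 0.602 -0.014  0.07 ]
mount 0.93 [261.1 188.5] 710 [ 0.592 -0.018  0.03 ]
tray 0.89 [119.4 204.9] 7590 [0.56  0.281 0.03 ]
tray 0.26 [395.7 179.5] 284 [ 0.609 -0.302  0.03 ]
other_pin 0.72 [397.4 178.6] 274 [ 0.602 -0.291  0.07 ]
pin_wing 0.7 [301.6 183.1] 148 [ 0.595 -0.099  0.07 ]
pin_wing 0.6 [257.4 176.7] 110 [ 0.609 -0.01   0.07 ]
{'time_s': 0.6, 'joints': array([ 8.97027959e+01,  2.20404361e+01,  4.54297344e-01, -1.12480417e-03,
       -6.84107540e+01, -1.48178836e+01]), 'joint_velocities': array([ 0.00075147, -0.05742079, -0.07730921,  0.01053655,  0.08421025,
        0.07295174]), 'effort': array([ 8.66096598e-04, -3.90213025e+01,  1.87535477e+01,  4.22259092e+00,
        1.53960090e-02, -1.97716207e-05]), 'tcp_pos': array([0.16292677, 0.60337956, 0.24157171]), 'ee_rot': array([[-1.79727417e-05, -2.60765712e-01, -9.65402115e-01],
       [ 5.43257901e-05, -9.65402114e-01,  2.60765710e-01],
       [-9.99999998e-01, -4.77595579e-05,  3.15172262e-05]]), 'wrist_force': array([-0.04024804, -0.20043096, -0.48547483]), 'moment': array([ 0.02420477,  0.05472288, -0.01627211]), 'gripper_width': 0.9995931381997196}
```

View pics/scene0.png

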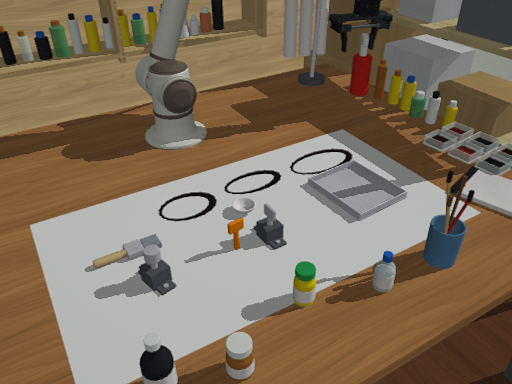

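View pics/top0.png

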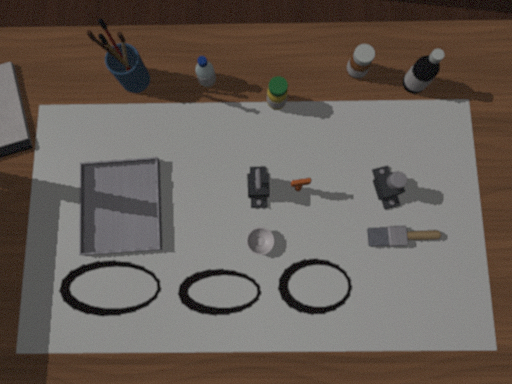

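Scene: the seized pin stands in the dark mount, at about (270,225) in the scene view and (259,185) in the top view. The orange look-alike is next to it at (236,232)/(300,183), and the round-headed pin is at (153,262)/(395,183). The tray is at (357,190)/(120,206). Next I fit the mount and pin model to the silhouettes from both views.

```bash
cat >> h.py <<'E'
def box(x0,x1,y0,y1,z0,z1): return np.array([[x,y,z] for x in(x0,x1) for y in(y0,y1) for z in(z0,z1)])
def cyl(rad,z0,z1): a=np.linspace(0,2*np.pi,16); return np.array([[rad*np.cos(t),rad*np.sin(t),z] for t in a for z in(z0,z1)])
MOUNT=[box(-.023,.023,-.023,.023,0,.04),box(-.046,.046,-.012,.012,0,.008)]
PIN=[box(-.02,.02,-.005,.005,.058,.086),cyl(.007,.04,.058)]
S=8
def draw(c,parts,p,s=1):
    m=np.zeros((384*s,512*s),np.uint8); a=p[2]; R=np.array([[np.cos(a),-np.sin(a),0],[np.sin(a),np.cos(a),0],[0,0,1]])
    for P in parts:
        q=np.array([proj(c,R@v+[p[0],p[1],0]) for v in P]); q=(q+.5)*s
        cv2.fillConvexPoly(m,cv2.convexHull(np.round(q*16).astype(np.int32)),255,lineType=cv2.LINE_AA,shift=4)
    return m
E
cat > fit.py <<'E'
from h import *
from scipy.optimize import minimize
cs=[];obs=[]
for n,ip in (('scene',1),('top',1)):
    c=viewer.capture(n); M=spotter.silhouettes('mount',c)[0]['region']; ps=spotter.silhouettes('pin',c)
    q=min(ps,key=lambda f:np.hypot(*(onz(c,f['uv'],.07)[:2]-[.597,-.012])))
    cs.append(c);obs.append((M.astype(float),q['region'].astype(float)))
def cost(p,each=False):
    p=np.array(p)*[.01,.01,.1]+[.595,-.015,0]; e=[]
    for c,(M,P) in zip(cs,obs):
        mp=draw(c,PIN,p)/255.; mm=draw(c,MOUNT,p)/255.; mm=np.clip(mm-mp,0,1)
        e+= [abs(mp-P).sum()/P.sum(),abs(mm-np.clip(M-P,0,1)).sum()/M.sum()]
    return e if each else sum(e)
best=min((minimize(cost,[0,0,a],method='Nelder-Mead',options=dict(initial_simplex=np.array([[0,0,a],[1,0,a],[0,1,a],[0,0,a+1.5]]))) for a in (-2,0,2)),key=lambda b:b.fun)
p=best.x*[.01,.01,.1]+[.595,-.015,0]; print('fit',p[:2].round(4),np.degrees(p[2]).round(1),np.round(cost(best.x,True),2))
ims=[]
for c in cs:
    u,v=np.array(proj(c,[*p[:2],.045])).astype(int); im=cv2.resize(c['image'],None,fx=S,fy=S,interpolation=cv2.INTER_CUBIC)
    for parts,col in ((PIN,(255,0,0)),(MOUNT,(0,255,0))):
        for P in parts:
            k,_=cv2.findContours((draw(c,[P],p,S)>127).astype(np.uint8),0,2); cv2.drawContours(im,k,-1,col,1)
    ims.append(im[(v-32)*S:(v+32)*S,(u-24)*S:(u+24)*S])
save('fit0',np.hstack(ims))
c=cs[1]; t=spotter.silhouettes('tray',c)[0]['region'].astype(np.uint8)
k=max(cv2.findContours(t,0,2)[0],key=cv2.contourArea)[:,0]
w=np.array([onz(c,q,.022)[:2] for q in k],np.float32); print('tray',cv2.minAreaRect(w))
E
python3 fit.py
```

```text
fit [ 0.6018 -0.0103] -2.9 [0.3  0.17 0.29 0.22]
tray ((0.5629258751869202, 0.2826123833656311), (0.20488756895065308, 0.17746908962726593), 3.2804770469665527)
```

View pics/fit0.png

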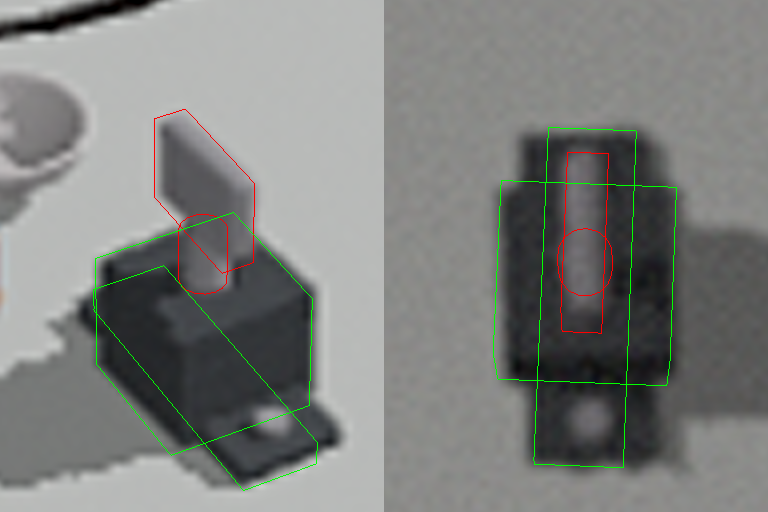

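The fit is close. The wing overlays well in the scene view, at crop (205,180). In the top view the wing runs along crop column 585, with ears clearly wider than I modelled (about 34 mm). I'll refit with wider ears and work out the move to a point above the wing.

```bash
sed -i 's/-.012,.012,0,.008/-.017,.017,0,.008/' h.py; sed -i "s/'fit0'/'fit1'/" fit.py; python3 fit.py
cat >> h.py <<'E'
from scipy.spatial.transform import Rotation as Ro
def move(pos,yaw):  # tool x down, tool y (jaw axis) at 'yaw' deg from world x
    s=r.sense(); R0=s['ee_rot']; best=None
    for y in (yaw,yaw+180):
        a=np.radians(y); X=np.array([0,0,-1.]); Y=np.array([np.cos(a),np.sin(a),0]); R1=np.stack([X,Y,np.cross(X,Y)],1)
        v=Ro.from_matrix(R0.T@R1).as_rotvec()
        if best is None or np.linalg.norm(v)<np.linalg.norm(best): best=v
    print('t',(R0.T@(np.array(pos)-s['tcp_pos'])/.75).round(4),'a',(best/np.pi).round(4),'rows>=',np.degrees(np.linalg.norm(best))/7.16, np.linalg.norm(np.array(pos)-s['tcp_pos'])/.0417,'j6',s['joints'][5].round(1))
E
python3 -c "
from h import *
move([.602,-.010,.2],88.5)
move([.602,-.010,.2],88.5-30);move([.602,-.010,.2],88.5+30)"
```

```text
fit [ 0.6022 -0.0102] -3.4 [0.54 0.22 0.66 0.33]
tray ((0.5626121163368225, 0.28226572275161743), (0.20101292431354523, 0.17434924840927124), 3.456467628479004)
t [ 0.0554  0.6369 -0.7784] a [-0.0756 -0.     -0.    ] rows>= 1.9012766553639164 18.11619009325897 j6 -14.8
t [ 0.0554  0.6369 -0.7784] a [ 0.091 -0.    -0.   ] rows>= 2.2886675479727723 18.11619009325897 j6 -14.8
t [ 0.0554  0.6369 -0.7784] a [-0.2423  0.     -0.    ] rows>= 6.091220762871244 18.11619009325897 j6 -14.8
```

View pics/fit1.png

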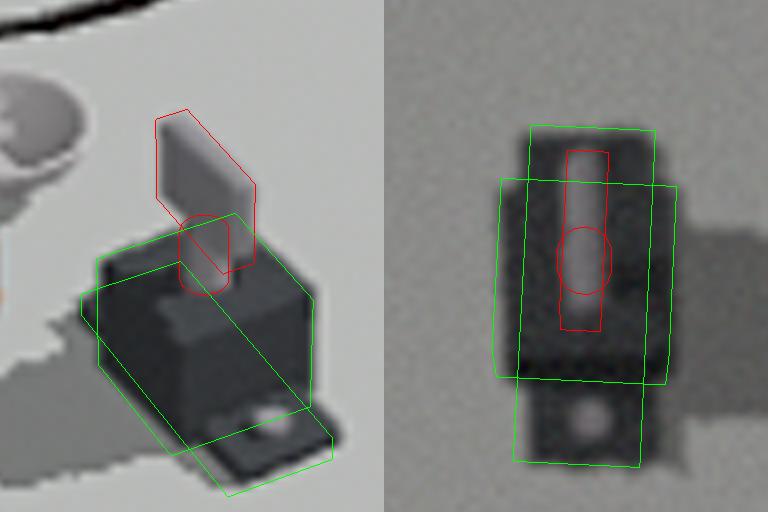

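The wing matches. The ears show the yaw is really about 0°, with the centre near (0.602, -0.011). Jaws will go along world y, and I'm moving over the pin now.

Call:
play_rows(
  commands=[
    {"fingers": -0.03, "tx": 0.055, "ty": 0.638, "tz": -0.779, "ax": -0.084, "ay": 0, "az": 0},
    {"fingers": -0.03, "tx": 0.055, "ty": 0.638, "tz": -0.779, "ax": -0.084, "ay": 0, "az": 0},
    {"fingers": -0.03, "tx": 0.055, "ty": 0.638, "tz": -0.779, "ax": -0.084, "ay": 0, "az": 0},
    {"fingers": -0.03, "tx": 0.055, "ty": 0.638, "tz": -0.779, "ax": -0.084, "ay": 0, "az": 0},
    {"fingers": -0.03, "tx": 0.055, "ty": 0.638, "tz": -0.779, "ax": -0.084, "ay": 0, "az": 0},
  ],
)

```text
time_s: 1.72
tcp_pos: [0.2846, 0.4325, 0.2303]
ee_rot: [[0.0, 0.001, -1.0], [0.0, -1.0, -0.001], [-1.0, -0.0, -0.0]]
wrist_force: [0.7, -0.0, -0.2]
gripper_width: 0.703
```

Call:
play_rows(
  commands=[
    {"fingers": -0.03, "tx": 0.04, "ty": 0.591, "tz": -0.423, "ax": 0, "ay": 0, "az": 0},
    {"fingers": -0.03, "tx": 0.04, "ty": 0.591, "tz": -0.423, "ax": 0, "ay": 0, "az": 0},
    {"fingers": -0.03, "tx": 0.04, "ty": 0.591, "tz": -0.423, "ax": 0, "ay": 0, "az": 0},
    {"fingers": -0.03, "tx": 0.04, "ty": 0.591, "tz": -0.423, "ax": 0, "ay": 0, "az": 0},
    {"fingers": -0.03, "tx": 0.04, "ty": 0.591, "tz": -0.423, "ax": 0, "ay": 0, "az": 0},
  ],
)

```text
time_s: 2.13
tcp_pos: [0.4058, 0.2633, 0.2191]
ee_rot: [[0.001, 0.001, -1.0], [0.001, -1.0, -0.001], [-1.0, -0.001, -0.001]]
wrist_force: [0.7, 1.5, -0.0]
gripper_width: 0.518
```

Call:
play_rows(
  commands=[
    {"fingers": -0.03, "tx": 0.0255, "ty": 0.3657, "tz": -0.2616, "ax": 0, "ay": 0, "az": 0},
    {"fingers": -0.03, "tx": 0.0255, "ty": 0.3657, "tz": -0.2616, "ax": 0, "ay": 0, "az": 0},
    {"fingers": -0.03, "tx": 0.0255, "ty": 0.3657, "tz": -0.2616, "ax": 0, "ay": 0, "az": 0},
    {"fingers": -0.03, "tx": 0.0255, "ty": 0.3657, "tz": -0.2616, "ax": 0, "ay": 0, "az": 0},
    {"fingers": -0.03, "tx": 0.0255, "ty": 0.3657, "tz": -0.2616, "ax": 0, "ay": 0, "az": 0},
  ],
)

```text
time_s: 2.55
tcp_pos: [0.527, 0.094, 0.2072]
ee_rot: [[0.001, 0.0, -1.0], [0.0, -1.0, -0.0], [-1.0, -0.0, -0.001]]
wrist_force: [1.1, 0.9, 0.5]
gripper_width: 0.51
```

Call:
play_rows(
  commands=[
    {"fingers": -0.03, "tx": 0.01, "ty": 0.14, "tz": -0.1, "ax": 0, "ay": 0, "az": 0},
    {"fingers": -0.03, "tx": 0.01, "ty": 0.14, "tz": -0.1, "ax": 0, "ay": 0, "az": 0},
    {"fingers": -0.03, "tx": 0.01, "ty": 0.14, "tz": -0.1, "ax": 0, "ay": 0, "az": 0},
    {"fingers": -0.03, "tx": 0.01, "ty": 0.14, "tz": -0.1, "ax": 0, "ay": 0, "az": 0},
    {"fingers": -0.03, "tx": 0.1, "ty": 0.14, "tz": -0.1, "ax": 0, "ay": 0, "az": 0},
  ],
)

```text
time_s: 2.97
tcp_pos: [0.6082, -0.0113, 0.165]
ee_rot: [[0.018, -0.002, -1.0], [0.001, -1.0, 0.002], [-1.0, -0.001, -0.018]]
wrist_force: [2.0, 0.3, 1.0]
gripper_width: 0.512
```

Call:
play_rows(
  commands=[
    {"fingers": -0.03, "tx": 0.035, "ty": 0, "tz": 0, "ax": 0, "ay": 0, "az": 0},
    {"fingers": -0.03, "tx": 0.035, "ty": 0, "tz": 0, "ax": 0, "ay": 0, "az": 0},
  ],
)

```text
time_s: 3.13
tcp_pos: [0.5969, -0.01, 0.1255]
ee_rot: [[-0.013, -0.002, -1.0], [-0.001, -1.0, 0.002], [-1.0, 0.001, 0.013]]
wrist_force: [-0.6, 0.1, -1.2]
gripper_width: 0.516
```

```bash
python3 -c "
from h import *
s=r.sense();print(s['time_s'],s['tcp_pos'],s['wrist_force'],s['gripper_width'])
c=viewer.capture('scene');u,v=map(int,proj(c,[.602,-.011,.09]))
a=cv2.resize(c['image'][v-40:v+40,u-40:u+40],None,fx=7,fy=7,interpolation=2);save('near',a)"
```

```text
3.1333 [ 0.59693203 -0.01004307  0.12548059] [-0.63858379  0.13025886 -1.16015095] 0.5161451749058311
```

View pics/near.png

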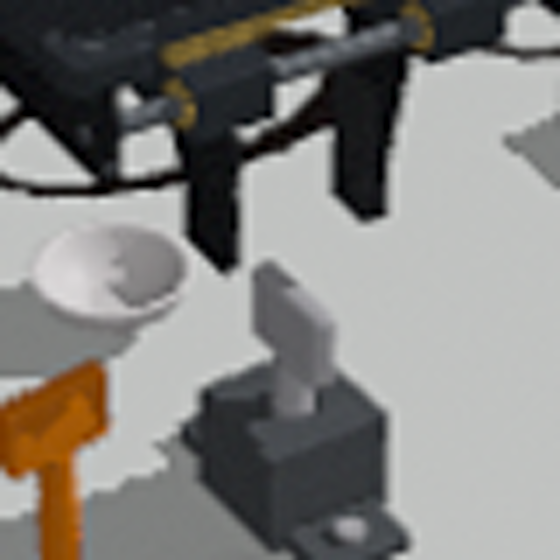

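The view shows the open fingers straddling the wing from above, tips at crop (220,265) and (365,215), wing top at (295,290). The jaws are aligned with the wing, and the orange pin is well clear. I'll let the arm settle, then descend.

Call:
play_rows(
  commands=[
    {"fingers": -0.03, "tx": 0, "ty": 0, "tz": 0, "ax": 0, "ay": 0, "az": 0},
    {"fingers": -0.03, "tx": 0, "ty": 0, "tz": 0, "ax": 0, "ay": 0, "az": 0},
    {"fingers": -0.03, "tx": 0, "ty": 0, "tz": 0, "ax": 0, "ay": 0, "az": 0},
  ],
)

```text
time_s: 3.43
tcp_pos: [0.6024, -0.0085, 0.134]
ee_rot: [[0.004, 0.001, -1.0], [0.001, -1.0, -0.001], [-1.0, -0.001, -0.004]]
wrist_force: [0.0, -0.2, -0.5]
gripper_width: 0.516
```

Call:
play_rows(
  commands=[
    {"fingers": -0.03, "tx": 0.02, "ty": 0.003, "tz": 0, "ax": 0, "ay": 0, "az": 0},
    {"fingers": -0.03, "tx": 0.045, "ty": 0.003, "tz": 0, "ax": 0, "ay": 0, "az": 0},
    {"fingers": -0.03, "tx": 0.065, "ty": 0.003, "tz": 0, "ax": 0, "ay": 0, "az": 0},
    {"fingers": -0.03, "tx": 0.079, "ty": 0.003, "tz": 0, "ax": 0, "ay": 0, "az": 0},
    {"fingers": -0.03, "tx": 0.079, "ty": 0.003, "tz": 0, "ax": 0, "ay": 0, "az": 0},
  ],
)

```text
time_s: 3.85
tcp_pos: [0.6002, -0.0113, 0.0712]
ee_rot: [[-0.002, 0.0, -1.0], [-0.0, -1.0, -0.0], [-1.0, 0.0, 0.002]]
wrist_force: [0.3, -0.2, -0.6]
gripper_width: 0.515
```

Call:
play_rows(
  commands=[
    {"fingers": -0.03, "tx": 0, "ty": 0, "tz": 0, "ax": 0, "ay": 0, "az": 0},
    {"fingers": -0.03, "tx": 0, "ty": 0, "tz": 0, "ax": 0, "ay": 0, "az": 0},
  ],
)

```text
time_s: 4.02
tcp_pos: [0.6021, -0.0111, 0.0737]
ee_rot: [[0.003, 0.001, -1.0], [0.0, -1.0, -0.001], [-1.0, -0.0, -0.003]]
wrist_force: [0.2, 0.2, 0.3]
gripper_width: 0.52
```

```bash
python3 -c "
from h import *
s=r.sense();print(s['time_s'],s['tcp_pos'],s['wrist_force'],s['gripper_width'])
o=[]
for n in ('scene','top'):
  c=viewer.capture(n);u,v=map(int,proj(c,[.602,-.011,.07]))
  o.append(cv2.resize(c['image'][v-30:v+30,u-30:u+30],None,fx=6,fy=6,interpolation=2))
save('near2',np.hstack(o))"
```

```text
4.0167 [ 0.60210216 -0.01113441  0.07367414] [0.18355074 0.24369763 0.31670711] 0.5202950878178721
```

View pics/near2.png

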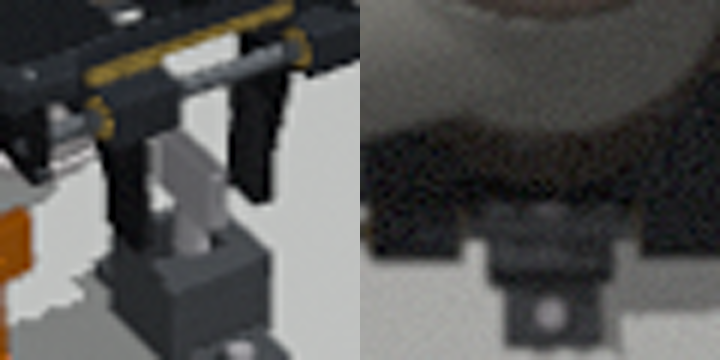

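The wing is centred between the fingers: scene crop shows fingers at (130,190) and (255,130), wing at (190,180). Closing the jaws.

Call:
play_rows(
  commands=[
    {"fingers": 1, "tx": 0, "ty": 0, "tz": 0, "ax": 0, "ay": 0, "az": 0},
    {"fingers": 1, "tx": 0, "ty": 0, "tz": 0, "ax": 0, "ay": 0, "az": 0},
    {"fingers": 1, "tx": 0, "ty": 0, "tz": 0, "ax": 0, "ay": 0, "az": 0},
    {"fingers": 1, "tx": 0, "ty": 0, "tz": 0, "ax": 0, "ay": 0, "az": 0},
    {"fingers": 1, "tx": 0, "ty": 0, "tz": 0, "ax": 0, "ay": 0, "az": 0},
  ],
)

```text
time_s: 4.53
tcp_pos: [0.601, -0.0114, 0.0723]
ee_rot: [[0.0, 0.0, -1.0], [0.0, -1.0, -0.0], [-1.0, -0.0, -0.0]]
wrist_force: [-0.1, -0.2, -0.4]
gripper_width: 0.222
```

Call:
play_rows(
  commands=[
    {"fingers": 1, "tx": 0, "ty": 0, "tz": 0, "ax": 0, "ay": 0, "az": 0},
    {"fingers": 1, "tx": 0, "ty": 0, "tz": 0, "ax": 0, "ay": 0, "az": 0},
    {"fingers": 1, "tx": 0, "ty": 0, "tz": 0, "ax": 0, "ay": 0, "az": 0},
    {"fingers": 1, "tx": 0, "ty": 0, "tz": 0, "ax": 0, "ay": 0, "az": 0},
    {"fingers": 1, "tx": 0, "ty": 0, "tz": 0, "ax": 0, "ay": 0, "az": 0},
  ],
)

```text
time_s: 4.95
tcp_pos: [0.6011, -0.0112, 0.0723]
ee_rot: [[0.0, 0.0, -1.0], [0.0, -1.0, -0.0], [-1.0, -0.0, -0.0]]
wrist_force: [-0.7, 1.6, 0.5]
gripper_width: 0.127
```

Call:
play_rows(
  commands=[
    {"fingers": 1, "tx": 0, "ty": 0, "tz": 0, "ax": 0, "ay": 0, "az": 0},
    {"fingers": 1, "tx": 0, "ty": 0, "tz": 0, "ax": 0, "ay": 0, "az": 0},
    {"fingers": 1, "tx": -0.001, "ty": 0, "tz": 0, "ax": -0.02, "ay": 0, "az": 0},
    {"fingers": 1, "tx": -0.002, "ty": 0, "tz": 0, "ax": -0.04, "ay": 0, "az": 0},
    {"fingers": 1, "tx": -0.003, "ty": 0, "tz": 0, "ax": -0.06, "ay": 0, "az": 0},
  ],
)

```text
time_s: 5.37
tcp_pos: [0.6, -0.0112, 0.0728]
ee_rot: [[-0.003, 0.189, -0.982], [0.001, -0.982, -0.189], [-1.0, -0.001, 0.002]]
wrist_force: [1.0, 2.4, -8.3]
gripper_width: 0.128
```

```bash
python3 -c "
from h import *
s=r.sense();print(s['time_s'],s['tcp_pos'],s['wrist_force'],s['moment'],s['gripper_width'],s['joints'][5])"
```

```text
5.3667 [ 0.59995253 -0.01124105  0.07279643] [ 1.01586183  2.4319989  -8.27445552] [ 0.57254333 -0.4125235  -0.06821503] 0.12751224883430365 86.64507317148176
```

The pull reads about 8 N and the anticlockwise turn is 11°, so it has the pin. Continuing to 30° with more lift.

Call:
play_rows(
  commands=[
    {"fingers": 1, "tx": -0.0015, "ty": 0, "tz": 0, "ax": -0.023, "ay": 0, "az": 0},
    {"fingers": 1, "tx": -0.003, "ty": 0, "tz": 0, "ax": -0.046, "ay": 0, "az": 0},
    {"fingers": 1, "tx": -0.004, "ty": 0, "tz": 0, "ax": -0.07, "ay": 0, "az": 0},
    {"fingers": 1, "tx": -0.005, "ty": 0, "tz": 0, "ax": -0.09, "ay": 0, "az": 0},
    {"fingers": 1, "tx": -0.006, "ty": 0, "tz": 0, "ax": -0.107, "ay": 0, "az": 0},
  ],
)

```text
time_s: 5.78
tcp_pos: [0.5994, -0.0114, 0.0759]
ee_rot: [[-0.004, 0.502, -0.865], [0.0, -0.865, -0.502], [-1.0, -0.003, 0.004]]
wrist_force: [2.4, 1.7, -11.5]
gripper_width: 0.129
```

Call:
play_rows(
  commands=[
    {"fingers": 1, "tx": 0, "ty": 0, "tz": 0, "ax": 0, "ay": 0, "az": 0},
    {"fingers": 1, "tx": 0, "ty": 0, "tz": 0, "ax": 0, "ay": 0, "az": 0},
  ],
)

```text
time_s: 5.95
tcp_pos: [0.5995, -0.0115, 0.0764]
ee_rot: [[-0.004, 0.499, -0.867], [-0.0, -0.867, -0.499], [-1.0, -0.002, 0.004]]
wrist_force: [3.3, 1.6, -12.7]
gripper_width: 0.129
```

```bash
python3 -c "
from h import *
s=r.sense();print(s['time_s'],s['tcp_pos'],s['wrist_force'],s['moment'],s['gripper_width'],s['joints'][5])
c=viewer.capture('scene');u,v=map(int,proj(c,[.602,-.011,.06]))
save('tw',cv2.resize(c['image'][v-35:v+35,u-35:u+35],None,fx=8,fy=8,interpolation=2))"
```

```text
5.95 [ 0.59954414 -0.01151644  0.0764489 ] [  3.25948326   1.62659247 -12.70642302] [ 0.26674297 -0.67149747 -0.00210871] 0.12851935934275444 105.65662207207303
```

View pics/tw.png

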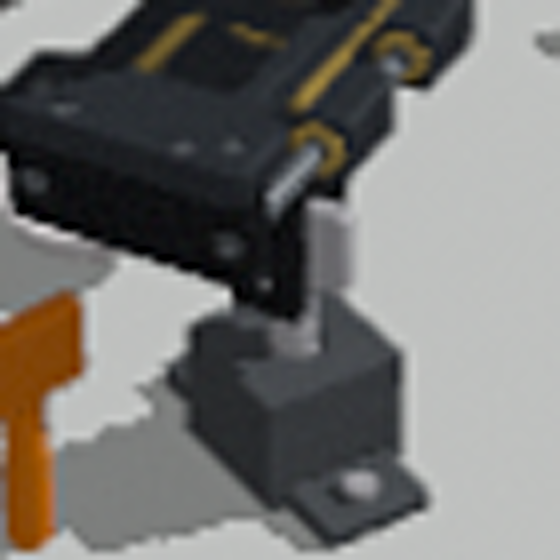

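The wing is gripped and visibly turned about 30° anticlockwise, the pin has risen about 4 mm, and it is still in the bore (shank at crop (295,335)). Now 60° clockwise with slight lift.

Call:
play_rows(
  commands=[
    {"fingers": 1, "tx": -0.0004, "ty": 0, "tz": 0, "ax": 0.022, "ay": 0, "az": 0},
    {"fingers": 1, "tx": -0.0008, "ty": 0, "tz": 0, "ax": 0.044, "ay": 0, "az": 0},
    {"fingers": 1, "tx": -0.0012, "ty": 0, "tz": 0, "ax": 0.067, "ay": 0, "az": 0},
    {"fingers": 1, "tx": -0.0016, "ty": 0, "tz": 0, "ax": 0.09, "ay": 0, "az": 0},
    {"fingers": 1, "tx": -0.002, "ty": 0, "tz": 0, "ax": 0.112, "ay": 0, "az": 0},
  ],
)

```text
time_s: 6.42
tcp_pos: [0.6, -0.0115, 0.0798]
ee_rot: [[-0.003, 0.167, -0.986], [-0.0, -0.986, -0.167], [-1.0, -0.0, 0.003]]
wrist_force: [-0.0, 1.5, -10.1]
gripper_width: 0.128
```

Call:
play_rows(
  commands=[
    {"fingers": 1, "tx": -0.0004, "ty": 0, "tz": 0, "ax": 0.022, "ay": 0, "az": 0},
    {"fingers": 1, "tx": -0.0008, "ty": 0, "tz": 0, "ax": 0.044, "ay": 0, "az": 0},
    {"fingers": 1, "tx": -0.0012, "ty": 0, "tz": 0, "ax": 0.067, "ay": 0, "az": 0},
    {"fingers": 1, "tx": -0.0016, "ty": 0, "tz": 0, "ax": 0.09, "ay": 0, "az": 0},
    {"fingers": 1, "tx": -0.002, "ty": 0, "tz": 0, "ax": 0.112, "ay": 0, "az": 0},
  ],
)

```text
time_s: 6.83
tcp_pos: [0.6002, -0.0114, 0.0816]
ee_rot: [[-0.002, -0.183, -0.983], [-0.0, -0.983, 0.183], [-1.0, 0.0, 0.002]]
wrist_force: [2.0, 0.5, -8.3]
gripper_width: 0.129
```

Call:
play_rows(
  commands=[
    {"fingers": 1, "tx": 0, "ty": 0, "tz": 0, "ax": 0.022, "ay": 0, "az": 0},
    {"fingers": 1, "tx": 0, "ty": 0, "tz": 0, "ax": 0.044, "ay": 0, "az": 0},
    {"fingers": 1, "tx": 0, "ty": 0, "tz": 0, "ax": 0.067, "ay": 0, "az": 0},
    {"fingers": 1, "tx": 0, "ty": 0, "tz": 0, "ax": 0.09, "ay": 0, "az": 0},
    {"fingers": 1, "tx": 0, "ty": 0, "tz": 0, "ax": 0.11, "ay": 0, "az": 0},
  ],
)

```text
time_s: 7.25
tcp_pos: [0.6009, -0.0113, 0.0824]
ee_rot: [[-0.0, -0.505, -0.863], [0.0, -0.863, 0.505], [-1.0, 0.0, 0.0]]
wrist_force: [0.5, 2.0, -5.5]
gripper_width: 0.131
```

Call:
play_rows(
  commands=[
    {"fingers": 1, "tx": 0, "ty": 0, "tz": 0, "ax": 0, "ay": 0, "az": 0},
    {"fingers": 1, "tx": 0, "ty": 0, "tz": 0, "ax": 0, "ay": 0, "az": 0},
  ],
)

```text
time_s: 7.42
tcp_pos: [0.6011, -0.0113, 0.0824]
ee_rot: [[0.0, -0.5, -0.866], [0.0, -0.866, 0.5], [-1.0, -0.0, -0.0]]
wrist_force: [-0.3, 2.3, -5.6]
gripper_width: 0.13
```

```bash
python3 -c "
from h import *
s=r.sense();print(s['time_s'],s['tcp_pos'],s['wrist_force'],s['moment'],s['gripper_width'],s['joints'][5])
c=viewer.capture('scene');u,v=map(int,proj(c,[.602,-.011,.06]))
save('tw2',cv2.resize(c['image'][v-35:v+35,u-35:u+35],None,fx=8,fy=8,interpolation=2))"
```

```text
7.4167 [ 0.60108662 -0.01132619  0.08240791] [-0.33058876  2.27985832 -5.61551914] [ 0.53973665 -0.04476119  0.05777057] 0.12977467950729507 45.678402722430796
```

View pics/tw2.png

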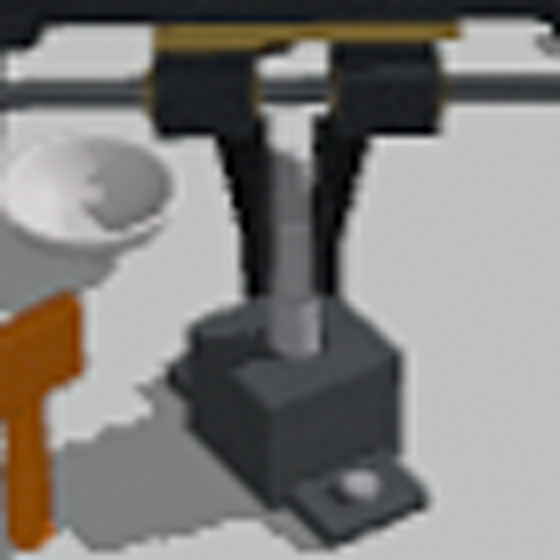

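The wing now looks edge-on to the scene camera, about 30° clockwise, with the shank still in the bore at crop (295,355). Before going on I'll check the rise by projection, in case the wing slipped in the jaws.

```bash
python3 -c "
from h import *
c=viewer.capture('scene');u,v=map(int,proj(c,[.602,-.011,.06]))
a=np.radians(-30)
for h in (0,.005,.01):
  for n,x,z in (('far top',.02,.086),('near top',-.02,.086),('near bot',-.02,.058)):
    p=np.array(proj(c,[.602+x*np.cos(a),-.011+x*np.sin(a),z+h])); print(h,n,((p-[u-35,v-35]+.5)*8).round())
"
```

```text
0 far top [292. 259.]
0 near top [287. 174.]
0 near bot [287. 252.]
0.005 far top [292. 244.]
0.005 near top [287. 160.]
0.005 near bot [287. 238.]
0.01 far top [292. 230.]
0.01 near top [287. 145.]
0.01 near bot [287. 224.]
```

Observed top row is about 150 and near bottom about 300. The 10 mm rise predicts 145 and 308, so the pin has risen about 9–10 mm with no slip. Drawing it straight out.

Call:
play_rows(
  commands=[
    {"fingers": 1, "tx": -0.005, "ty": 0, "tz": 0, "ax": 0, "ay": 0, "az": 0},
    {"fingers": 1, "tx": -0.01, "ty": 0, "tz": 0, "ax": 0, "ay": 0, "az": 0},
    {"fingers": 1, "tx": -0.015, "ty": 0, "tz": 0, "ax": 0, "ay": 0, "az": 0},
    {"fingers": 1, "tx": -0.02, "ty": 0, "tz": 0, "ax": 0, "ay": 0, "az": 0},
    {"fingers": 1, "tx": -0.026, "ty": 0, "tz": 0, "ax": 0, "ay": 0, "az": 0},
  ],
)

```text
time_s: 7.93
tcp_pos: [0.6022, -0.0117, 0.1036]
ee_rot: [[0.003, -0.5, -0.866], [-0.001, -0.866, 0.5], [-1.0, -0.001, -0.003]]
wrist_force: [0.2, 0.5, -1.3]
gripper_width: 0.127
```

Call:
play_rows(
  commands=[
    {"fingers": 1, "tx": -0.013, "ty": 0, "tz": 0, "ax": 0, "ay": 0, "az": 0},
    {"fingers": 1, "tx": -0.03, "ty": 0, "tz": 0, "ax": 0, "ay": 0, "az": 0},
    {"fingers": 1, "tx": -0.055, "ty": 0, "tz": 0, "ax": 0, "ay": 0, "az": 0},
    {"fingers": 1, "tx": -0.085, "ty": 0, "tz": 0, "ax": 0, "ay": 0, "az": 0},
    {"fingers": 1, "tx": -0.1, "ty": 0, "tz": 0, "ax": 0, "ay": 0, "az": 0},
  ],
)

```text
time_s: 8.35
tcp_pos: [0.6031, -0.0117, 0.1818]
ee_rot: [[0.008, -0.5, -0.866], [-0.0, -0.866, 0.5], [-1.0, -0.004, -0.007]]
wrist_force: [0.6, 0.4, 0.3]
gripper_width: 0.127
```

Call:
play_rows(
  commands=[
    {"fingers": 1, "tx": 0, "ty": 0, "tz": 0, "ax": 0, "ay": 0, "az": 0},
    {"fingers": 1, "tx": 0, "ty": 0, "tz": 0, "ax": 0, "ay": 0, "az": 0},
  ],
)

```text
time_s: 8.52
tcp_pos: [0.6013, -0.0114, 0.1778]
ee_rot: [[0.002, -0.501, -0.865], [0.001, -0.865, 0.501], [-1.0, -0.002, -0.002]]
wrist_force: [-0.1, -0.1, -2.1]
gripper_width: 0.129
```

```bash
python3 -c "
from h import *
s=r.sense();print(s['time_s'],s['tcp_pos'],s['wrist_force'],s['gripper_width'],s['joints'][5])
c=viewer.capture('scene');save('out',c['image'])
move([.563,.282,.18],90)"
```

```text
8.5167 [ 0.60132351 -0.01138969  0.17781896] [-0.06731911 -0.05846674 -2.0816346 ] 0.1287924698997139 45.6184399429225
t [-0.0047 -0.3135  0.2395] a [-1.671e-01  2.000e-04  1.000e-04] rows>= 4.200908733683276 7.0961694736828616 j6 45.6
```

View pics/out.png

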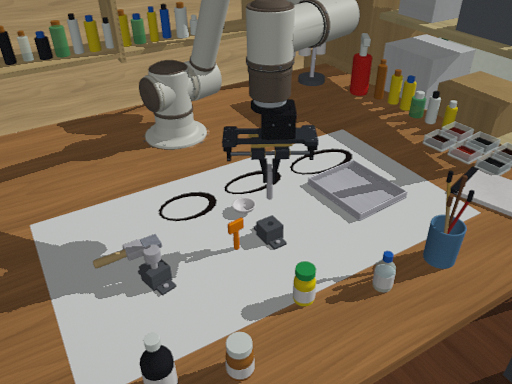

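The pin is out and held at (269,180). The bore is empty and the orange and round-headed pins are untouched. Moving to the tray centre.

Call:
play_rows(
  commands=[
    {"fingers": 1, "tx": 0, "ty": -0.02, "tz": 0.0153, "ax": 0, "ay": 0, "az": 0},
    {"fingers": 1, "tx": 0, "ty": -0.05, "tz": 0.0382, "ax": 0, "ay": 0, "az": 0},
    {"fingers": 1, "tx": 0, "ty": -0.09, "tz": 0.0688, "ax": 0, "ay": 0, "az": 0},
    {"fingers": 1, "tx": 0, "ty": -0.13, "tz": 0.0993, "ax": 0, "ay": 0, "az": 0},
    {"fingers": 1, "tx": 0, "ty": -0.17, "tz": 0.13, "ax": 0, "ay": 0, "az": 0},
  ],
)

```text
time_s: 8.98
tcp_pos: [0.5793, 0.1486, 0.1748]
ee_rot: [[-0.003, -0.502, -0.865], [-0.002, -0.865, 0.502], [-1.0, 0.003, 0.002]]
wrist_force: [0.3, 0.5, -1.5]
gripper_width: 0.126
```

Call:
play_rows(
  commands=[
    {"fingers": 1, "tx": 0, "ty": -0.04, "tz": 0.031, "ax": 0, "ay": 0, "az": 0},
    {"fingers": 1, "tx": 0, "ty": -0.08, "tz": 0.061, "ax": 0, "ay": 0, "az": 0},
    {"fingers": 1, "tx": 0, "ty": -0.115, "tz": 0.088, "ax": 0, "ay": 0, "az": 0},
    {"fingers": 1, "tx": 0, "ty": -0.135, "tz": 0.103, "ax": 0, "ay": 0, "az": 0},
    {"fingers": 1, "tx": 0, "ty": -0.1435, "tz": 0.1095, "ax": 0, "ay": 0, "az": 0},
  ],
)

```text
time_s: 9.4
tcp_pos: [0.5622, 0.2846, 0.1745]
ee_rot: [[-0.002, -0.498, -0.867], [-0.002, -0.867, 0.498], [-1.0, 0.003, 0.001]]
wrist_force: [1.0, -1.0, -1.2]
gripper_width: 0.13
```

Call:
play_rows(
  commands=[
    {"fingers": 1, "tx": 0.03, "ty": 0, "tz": 0, "ax": 0, "ay": 0, "az": 0},
    {"fingers": 1, "tx": 0.06, "ty": 0, "tz": 0, "ax": 0, "ay": 0, "az": 0},
    {"fingers": 1, "tx": 0.09, "ty": 0, "tz": 0, "ax": 0, "ay": 0, "az": 0},
    {"fingers": 1, "tx": 0.11, "ty": 0, "tz": 0, "ax": 0, "ay": 0, "az": 0},
    {"fingers": 1, "tx": 0.11, "ty": 0, "tz": 0, "ax": 0, "ay": 0, "az": 0},
  ],
)

```text
time_s: 9.82
tcp_pos: [0.5606, 0.2793, 0.0887]
ee_rot: [[-0.009, -0.502, -0.865], [-0.006, -0.865, 0.502], [-1.0, 0.01, 0.005]]
wrist_force: [-1.0, -0.1, -1.9]
gripper_width: 0.132
```

Call:
play_rows(
  commands=[
    {"fingers": 1, "tx": 0, "ty": 0, "tz": 0, "ax": 0, "ay": 0, "az": 0},
    {"fingers": 1, "tx": 0, "ty": 0, "tz": 0, "ax": 0, "ay": 0, "az": 0},
  ],
)

```text
time_s: 9.98
tcp_pos: [0.564, 0.2819, 0.0947]
ee_rot: [[0.001, -0.501, -0.865], [0.0, -0.865, 0.501], [-1.0, -0.001, -0.001]]
wrist_force: [1.4, -0.2, -0.5]
gripper_width: 0.123
```

```bash
python3 -c "
from h import *
s=r.sense();print(s['time_s'],s['tcp_pos'],s['wrist_force'],s['gripper_width'],s['joints'][5])
c=viewer.capture('scene');save('tray',cv2.resize(c['image'][100:250,240:440],None,fx=4,fy=4,interpolation=2))
move([.563,.282,.0735],60)"
```

```text
9.9833 [0.56401332 0.28190811 0.09465713] [ 1.44992405 -0.24871173 -0.45401005] 0.12347122796766354 18.659551847660836
t [0.0289 0.0011 0.0013] a [-0.0003 -0.0004  0.0006] rows>= 0.018449376479319952 0.5208913033673704 j6 18.7
```

View pics/tray.png

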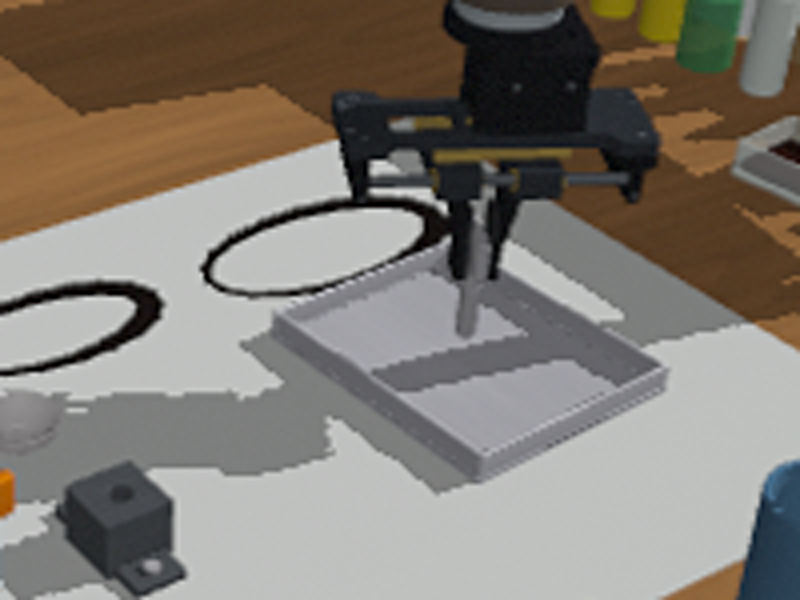

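The pin hangs over the tray (shank end at crop (465,330)), well inside the walls. Lowering gently.

Call:
play_rows(
  commands=[
    {"fingers": 1, "tx": 0.01, "ty": 0, "tz": 0, "ax": 0, "ay": 0, "az": 0},
    {"fingers": 1, "tx": 0.02, "ty": 0, "tz": 0, "ax": 0, "ay": 0, "az": 0},
    {"fingers": 1, "tx": 0.026, "ty": 0, "tz": 0, "ax": 0, "ay": 0, "az": 0},
    {"fingers": 1, "tx": 0.028, "ty": 0, "tz": 0, "ax": 0, "ay": 0, "az": 0},
    {"fingers": 1, "tx": 0.028, "ty": 0, "tz": 0, "ax": 0, "ay": 0, "az": 0},
  ],
)

```text
time_s: 10.45
tcp_pos: [0.563, 0.2818, 0.0722]
ee_rot: [[-0.001, -0.501, -0.866], [-0.001, -0.866, 0.501], [-1.0, 0.001, 0.001]]
wrist_force: [-0.4, 0.1, -1.0]
gripper_width: 0.13
```

Call:
play_rows(
  commands=[
    {"fingers": 1, "tx": 0.001, "ty": 0, "tz": 0, "ax": 0, "ay": 0, "az": 0},
    {"fingers": 1, "tx": 0.001, "ty": 0, "tz": 0, "ax": 0, "ay": 0, "az": 0},
    {"fingers": 1, "tx": 0.001, "ty": 0, "tz": 0, "ax": 0, "ay": 0, "az": 0},
  ],
)

```text
time_s: 10.7
tcp_pos: [0.5635, 0.2822, 0.0725]
ee_rot: [[0.0, -0.501, -0.866], [0.0, -0.866, 0.501], [-1.0, -0.0, -0.0]]
wrist_force: [0.4, 0.0, -1.2]
gripper_width: 0.129
```

Call:
play_rows(
  commands=[
    {"fingers": 1, "tx": 0.001, "ty": 0, "tz": 0, "ax": 0, "ay": 0, "az": 0},
    {"fingers": 1, "tx": 0.002, "ty": 0, "tz": 0, "ax": 0, "ay": 0, "az": 0},
    {"fingers": 1, "tx": 0.002, "ty": 0, "tz": 0, "ax": 0, "ay": 0, "az": 0},
    {"fingers": 1, "tx": 0.002, "ty": 0, "tz": 0, "ax": 0, "ay": 0, "az": 0},
  ],
)

```text
time_s: 11.03
tcp_pos: [0.5633, 0.282, 0.0708]
ee_rot: [[0.0, -0.501, -0.866], [-0.0, -0.866, 0.501], [-1.0, -0.0, -0.0]]
wrist_force: [0.1, -0.9, -1.6]
gripper_width: 0.133
```

Call:
play_rows(
  commands=[
    {"fingers": 1, "tx": 0.001, "ty": 0, "tz": 0, "ax": 0, "ay": 0, "az": 0},
    {"fingers": 1, "tx": 0.001, "ty": 0, "tz": 0, "ax": 0, "ay": 0, "az": 0},
    {"fingers": 1, "tx": 0.002, "ty": 0, "tz": 0, "ax": 0, "ay": 0, "az": 0},
    {"fingers": 1, "tx": 0.002, "ty": 0, "tz": 0, "ax": 0, "ay": 0, "az": 0},
  ],
)

```text
time_s: 11.37
tcp_pos: [0.5639, 0.2824, 0.0703]
ee_rot: [[0.002, -0.5, -0.866], [0.001, -0.866, 0.5], [-1.0, -0.001, -0.001]]
wrist_force: [-1.6, -0.1, 4.5]
gripper_width: 0.126
```

Contact at +4.5 N. Releasing with a partial opening, then rising.

Call:
play_rows(
  commands=[
    {"fingers": 0.5, "tx": 0, "ty": 0, "tz": 0, "ax": 0, "ay": 0, "az": 0},
    {"fingers": 0.2, "tx": 0, "ty": 0, "tz": 0, "ax": 0, "ay": 0, "az": 0},
    {"fingers": -0.1, "tx": 0, "ty": 0, "tz": 0, "ax": 0, "ay": 0, "az": 0},
    {"fingers": -0.3, "tx": 0, "ty": 0, "tz": 0, "ax": 0, "ay": 0, "az": 0},
    {"fingers": -0.3, "tx": 0, "ty": 0, "tz": 0, "ax": 0, "ay": 0, "az": 0},
  ],
)

```text
time_s: 11.78
tcp_pos: [0.5631, 0.282, 0.0689]
ee_rot: [[-0.001, -0.501, -0.866], [-0.0, -0.866, 0.501], [-1.0, 0.001, 0.0]]
wrist_force: [0.5, -1.2, 0.0]
gripper_width: 0.424
```

Call:
play_rows(
  commands=[
    {"fingers": -0.3, "tx": 0, "ty": 0, "tz": 0, "ax": 0, "ay": 0, "az": 0},
    {"fingers": -0.3, "tx": 0, "ty": 0, "tz": 0, "ax": 0, "ay": 0, "az": 0},
    {"fingers": -0.3, "tx": 0, "ty": 0, "tz": 0, "ax": 0, "ay": 0, "az": 0},
    {"fingers": -0.3, "tx": 0, "ty": 0, "tz": 0, "ax": 0, "ay": 0, "az": 0},
  ],
)

```text
time_s: 12.12
tcp_pos: [0.5633, 0.2821, 0.0692]
ee_rot: [[-0.0, -0.501, -0.866], [-0.0, -0.866, 0.501], [-1.0, 0.0, 0.0]]
wrist_force: [-0.2, 0.2, -0.2]
gripper_width: 0.637
```

```bash
python3 -c "
from h import *
s=r.sense();print(s['time_s'],s['tcp_pos'],s['wrist_force'],s['gripper_width'])
c=viewer.capture('scene');save('rel',cv2.resize(c['image'][120:220,300:410],None,fx=5,fy=5,interpolation=2))"
```

```text
12.1167 [0.56333517 0.28206337 0.06921672] [-0.17582976  0.2119164  -0.15141694] 0.6372378655305082
```

View pics/rel.png

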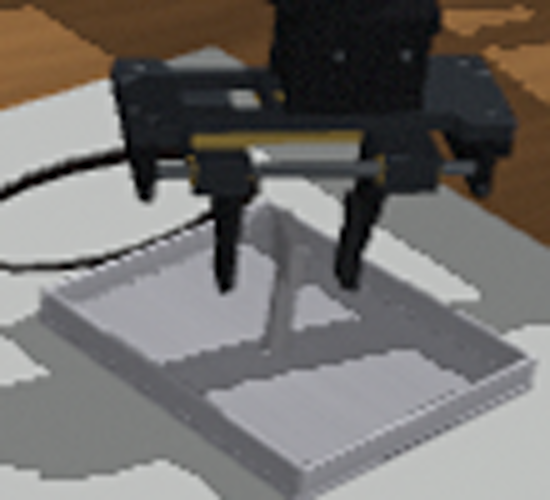

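The pin stands in the tray (base at crop (278,350)), clear of both open fingers. Rising straight up.

Call:
play_rows(
  commands=[
    {"fingers": -0.3, "tx": -0.015, "ty": 0, "tz": 0, "ax": 0, "ay": 0, "az": 0},
    {"fingers": -0.3, "tx": -0.04, "ty": 0, "tz": 0, "ax": 0, "ay": 0, "az": 0},
    {"fingers": -0.3, "tx": -0.08, "ty": 0, "tz": 0, "ax": 0, "ay": 0, "az": 0},
    {"fingers": -0.3, "tx": -0.12, "ty": 0, "tz": 0, "ax": 0, "ay": 0, "az": 0},
    {"fingers": -0.3, "tx": -0.16, "ty": 0, "tz": 0, "ax": 0, "ay": 0, "az": 0},
  ],
)

```text
time_s: 12.58
tcp_pos: [0.5633, 0.2819, 0.1915]
ee_rot: [[0.0, -0.501, -0.866], [0.0, -0.866, 0.501], [-1.0, -0.0, -0.0]]
wrist_force: [0.8, 0.9, 0.6]
gripper_width: 0.648
```

Call:
play_rows(
  commands=[
    {"fingers": -0.3, "tx": -0.03, "ty": 0, "tz": 0, "ax": 0, "ay": 0, "az": 0},
    {"fingers": -0.3, "tx": -0.03, "ty": 0, "tz": 0, "ax": 0, "ay": 0, "az": 0},
    {"fingers": -0.3, "tx": -0.03, "ty": 0, "tz": 0, "ax": 0, "ay": 0, "az": 0},
    {"fingers": -0.3, "tx": -0.03, "ty": 0, "tz": 0, "ax": 0, "ay": 0, "az": 0},
    {"fingers": -0.3, "tx": -0.03, "ty": 0, "tz": 0, "ax": 0, "ay": 0, "az": 0},
  ],
)

```text
time_s: 13.0
tcp_pos: [0.5627, 0.2816, 0.2106]
ee_rot: [[-0.002, -0.501, -0.865], [-0.001, -0.865, 0.501], [-1.0, 0.002, 0.001]]
wrist_force: [-0.2, 0.7, 0.3]
gripper_width: 0.651
```

```bash
python3 -c "
from h import *
s=r.sense();print(s['time_s'],s['tcp_pos'],s['wrist_force'],s['joint_velocities'].round(2))
for i in range(2):
  c=viewer.capture('scene')
  for k in ('pin','other_pin'):
    for f in spotter.find_in(k,c)[:3]: print(k,f['score'],np.round(f['uv'],1))
save('end',c['image'])"
```

```text
13.0 [0.56268523 0.28163959 0.21064733] [-0.23465301  0.74826308  0.27881967] [-0.06  0.67 -0.15  0.19  0.03  0.04]
pin 0.66 [356.4 173.8]
pin 0.59 [235.2 228.4]
other_pin 0.62 [149.5 257.1]
pin 0.74 [236.1 228.1]
pin 0.73 [357.7 171.7]
other_pin 0.76 [151. 253.]
other_pin 0.68 [356.9 175.5]
```

View pics/end.png

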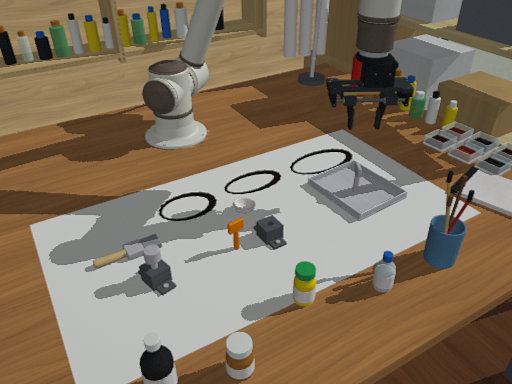

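The pin stands in the tray at (357,175), the gripper is well clear, and the round-headed pin is still in its mount at (152,258). Handing in.

```bash
python3 -c "
from h import *
print(job.finish_job())"
```

```text
the job is handed in; nothing more can be done
None
```

The pin is out of its mount and standing in the tray, and I handed the job in at about 13 s of the 53 s allowed. The hand-in reports no verdict.

- **Twist:** I gripped the wing and turned it about 30° anticlockwise while it rose about 4 mm, with up to about 13 N of pull. I then turned it to about 30° clockwise of its start, by which point it had risen about 10 mm. A projection check on the camera image agreed with a 9–10 mm rise and no slip in the jaws.
- **Draw and place:** I drew it straight up, carried it to the middle of the tray, lowered it until the floor pushed back with 4.5 N, and released it. It stayed standing.
- **Last checks:** The gripper was about 14 cm above its release height with almost no force on the wrist. The round-headed pin looked unmoved in its mount, and the orange look-alike was untouched.
- **Disagreements:**
  - The automatic mount fit gave a turn of about -3°, but the picture showed about 0°, so I used the picture.
  - The pin touched the tray floor about 1 mm lower than I expected.
  - In the last picture the network also labelled the pin in the tray "other_pin". I took this as a misreading, since the round-headed pin was found separately in its mount.

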